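# Turn the row of restorer's containers round into the empty rack

## Robot

A 7-joint arm with a two-finger parallel gripper is mounted at the origin on the work surface. World frame = base frame: x ahead of the robot, y to its left, z up, the work surface at z = 0. Lengths are in mm, angles in rad, forces in N, time in s.
With the tool pointing down it reaches from about 400 to 875 mm from the base axis. Payload 19.3 kg.
Tool frame: the origin (TCP) lies between the finger pads, 19 mm behind the fingertips; this is the grasp point; z points along the fingers, x is the direction in which the jaws open and shut, and the axes are right-handed (so a half turn about z gives the same grasp; the last joint's range is limited). The gripper opens to 85 mm and grips with 20 to 120 N. Pads are 22 mm wide; open, the fingers measure 114 mm over their backs; the gripper's body (76 mm by 85 mm) begins 54 mm behind the grasp point. The pads swing forward as they close: fully open they stand 13 mm farther back than shut.
Start: joints at [-0.07, 0.521, -0.036, 1.599, 0.021, 1.021, -0.113], TCP at [624.992, -0.025, 249.991] pointing down, gripper open.
Joint ranges: [-2.91, 2.91], [-0.3, 2.13], [-1.5, 1.42], [0.17, 2.43], [-1.26, 4.41], [0.16, 1.93], [-2.52, 2.52]. Speed limits (rad/s): [1.89, 1.89, 2.39, 2.39, 3.01, 3.01, 3.01].

## Interface

Orientations are given as a 3x3 rotation matrix whose columns are the frame's x, y, z axes.
In Python, from workcell import movep, movel, goto_joints, open_gripper, clamp, wait, inverse_kinematics, read_state, camera, PlanningError, finish_job gives the robot as it stands. Calls block until the motion is done:
- movep(position, orientation): joint-space move of the TCP to a pose.
- movel(position, frame=None, max_speed=150, guard=None): straight line of the TCP; frame=None keeps the orientation; max_speed is the mean speed in mm/s. With guard (N) it stops when the force on the tool has changed by that much, and returns True; else False.
- goto_joints(angles): joint-space move.
- open_gripper() and clamp(): open the fingers fully, or close them until they stop; the grip force is fixed at half the most.
- wait(seconds).
- inverse_kinematics(position, orientation): joint angles nearest the present ones, or None.
- read_state(): the state.
- camera(name): name is "scene" or "side" or "wrist"; returns a dict with "image" (384x512x3 uint8, blue, green, red), "range_z" (384x512 float32, mm along the optical axis (not along the pixel's ray), 0 where there is no reading), "fx", "fy", "cx", "cy" (pixels), "dist_coeffs" ([k1, k2, p1, p2, k3] as OpenCV has them; the pictures are not rectified), "cam_to_world" (4x4, takes a point from camera to world coordinates). Camera axes: x right, y up, looking along -z (the intrinsics and any distortion apply to the point x, -y, -z); pixel columns grow to the right and rows downward; lengths in mm; the calibration is good to about 2 mm. A picture is of the moment at which its call begins.
A pose or a line that the arm cannot do raises PlanningError and nothing moves.
- finish_job(): hands the job in, once; it reports no verdict.
The state is a dict: "time": time; "qpos": joint angles; "qvel": joint speeds; "joint_efforts": joint torques, N m; "eef_pos": TCP position; "tool_rot": TCP orientation; "ft_force": force on the tool from outside, world axes, zero at the start; "torque": the same for the moment, N m; "finger_gap": finger opening in mm.
Only numpy, scipy, OpenCV 4.12 (cv2) and the standard library are available. Lean on these libraries where they do the work, as an engineer would, in place of code of your own. Each camera call takes 0.05 s, during which the arm holds its last target.

## Task

The restorer has used the four small containers (bottle, jar, tin, can) from left to right and now works back the other way: move all four from the rack with the cork pads into the empty rack in the reverse order, so that the one that stood leftmost (seen from the robot) ends up rightmost, the second from the left ends up second from the right, and so on. Each must finally stand upright on the floor of its own pocket, about in the middle; set them down rather than let them fall, and knock none over.

Things in the scene. Friction and masses are not known exactly. Their poses are not given: they have to be found in the camera images.
- bottle: small round amber glass bottle: body 38 mm diameter, straight up to 50 mm, then shoulder and narrow black cap (22 mm diameter), 74 mm high in all. Origin: centre of its underside, z up; starts on its cork pad, 15 mm above the bench, turned at random about z. Loose, about 130 g. Grip with the tool centre 30 mm above the underside
- jar: round white ceramic jar: body 46 mm diameter and 43 mm high, with a 36 mm wide cork stopper on it, 54 mm high in all. Origin: centre of its underside, z up; starts on its cork pad, 15 mm above the bench, turned at random about z. Loose, about 150 g. Grip with the tool centre 30 mm above the underside
- tin: plain round steel tin, squat: 48 mm diameter, 46 mm high, closed flat top with a darker grey disc. Origin: centre of its underside, z up; starts on its cork pad, 15 mm above the bench, turned at random about z. Loose, about 160 g. Grip with the tool centre 30 mm above the underside
- can: square aluminium can: 38 x 38 mm and 58 mm high, with a 20 mm round black cap in the middle of its top, 70 mm high in all; x, y axes square to its sides. Origin: centre of its underside, z up; starts on its cork pad, 15 mm above the bench, its sides within 0.12 rad of square to the rack. Loose, about 170 g. Grip with the tool centre 30 mm above the underside
- pad_bottle: fixed square cork pad, 60 x 60 x 3 mm, lying in the pocket of the source rack where the bottle stands at the start (any of the four pockets); origin: centre of its underside, 12 mm above the bench; it stays and so marks the bottle's old place. All four pads look alike
- pad_jar: fixed square cork pad, 60 x 60 x 3 mm, lying in the pocket of the source rack where the jar stands at the start (any of the four pockets); origin: centre of its underside, 12 mm above the bench; it stays and so marks the jar's old place. All four pads look alike
- pad_tin: fixed square cork pad, 60 x 60 x 3 mm, lying in the pocket of the source rack where the tin stands at the start (any of the four pockets); origin: centre of its underside, 12 mm above the bench; it stays and so marks the tin's old place. All four pads look alike
- pad_can: fixed square cork pad, 60 x 60 x 3 mm, lying in the pocket of the source rack where the can stands at the start (any of the four pockets); origin: centre of its underside, 12 mm above the bench; it stays and so marks the can's old place. All four pads look alike
- source_rack: dark wooden rack fixed on the bench, the one with cork pads; same shape, size and axes as empty_rack. Origin: centre of the underside; y along the row to the robot's left (within 0.3 rad of world +y). Pocket centres at y = +105, +35, -35, -105 mm, x = 0, floor 12 mm above the bench (pad top 15 mm)
- empty_rack: like source_rack but without pads, left or right of it. 74 mm deep (x), 288 long (y); origin: centre of underside; y along the row to the robot's left. Pocket centres y = +105, +35, -35, -105 mm, x = 0; floor 12 mm above bench; pockets 62 mm (y) by 64 (x); partitions and ends 8 mm thick, rising 12 mm above the floor; front and back lips 5 mm thick, rising 6 mm
Things that resemble listed ones, but are neither listed nor needed, are in the scene too. Leave any purple or red look-alike of the jar alone.

How it is judged:
By the outcome, as a careful person would: the job done as asked, in the order asked, and still so for the second after the job is handed in, with the robot touching nothing.
It also fails if it takes over 115 s, if anything falls off the work surface, if the arm or the gripper's body presses on something with over 40 N, if the wrist force passes 120 N, or if a joint passes its speed limit or range.

## Working session

There is one attempt and no reset: what is moved stays moved. The work goes in short steps, each a Python script; the robot and the scene stay as the last script left them, time stands still between calls to the robot, and variables do not carry over. Pictures are saved under pics/ and viewed, and the job is handed in when it is done.

```bash
mkdir -p pics; ls
python3 - <<'E'
from workcell import *
import cv2,pickle
for n in ["scene","side","wrist"]:
    c=camera(n); pickle.dump(c,open(f"{n}0.pkl","wb")); cv2.imwrite(f"pics/{n}0.png",c["image"])
    print(n,c["fx"],c["cx"],c["cy"],c["dist_coeffs"],c["cam_to_world"].round(2).tolist() if hasattr(c["cam_to_world"],'round') else c["cam_to_world"])
s=read_state();print(s["time"],s["finger_gap"],s["ft_force"],s["tool_rot"])
E
```

```text
pics
scene 357.6491255329853 261.1288964628737 191.5145785582098 [0.00079161 0.         0.         0.         0.        ] [[0.27, -0.71, 0.65, 1176.81], [0.96, 0.2, -0.19, -276.07], [0.01, 0.68, 0.74, 834.89], [0.0, 0.0, 0.0, 1.0]]
side 423.1657092715225 255.6582219731309 191.74439108342617 [-0.00578276  0.          0.          0.          0.        ] [[-0.94, 0.2, -0.27, 185.75], [-0.34, -0.58, 0.75, 823.87], [-0.0, 0.79, 0.61, 798.2], [0.0, 0.0, 0.0, 1.0]]
wrist 322.93517161550767 258.97914126384495 187.26085393384034 [-0.09335897  0.          0.          0.          0.        ] [[1.0, -0.0, 0.0, 625.53], [0.0, 0.96, 0.28, 69.32], [-0.0, -0.28, 0.96, 373.87], [0.0, 0.0, 0.0, 1.0]]
0.15 85.12837473778019 [ 0.11138553  0.36753425 -0.36112705] [[ 9.99999653e-01 -2.60833122e-05 -8.33020611e-04]
 [-2.61486879e-05 -9.99999997e-01 -7.84695728e-05]
 [-8.33018561e-04  7.84913279e-05 -9.99999650e-01]]
```

View pics/scene0.png

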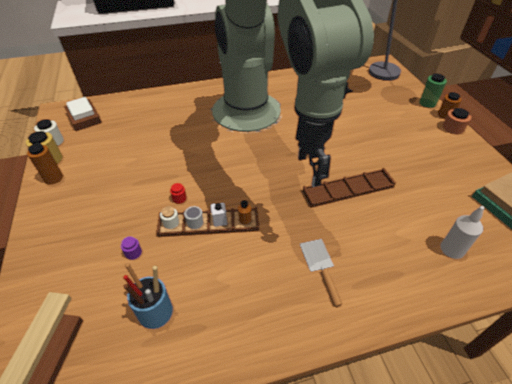

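View pics/side0.png

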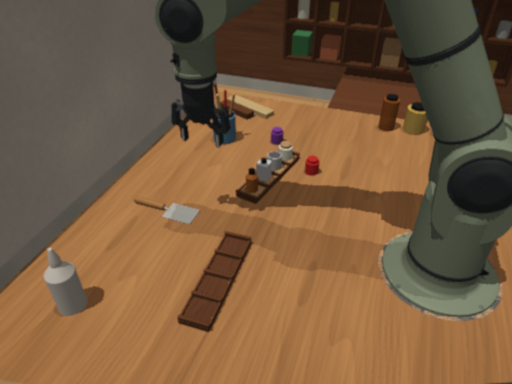

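View pics/wrist0.png

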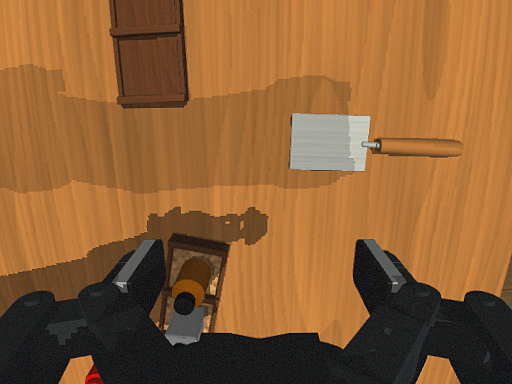

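```bash
cat > h.py <<'E'
import numpy as np,cv2,pickle
def cloud(c):
    h,w=c["range_z"].shape
    u,v=np.meshgrid(np.arange(w),np.arange(h))
    K=np.array([[c["fx"],0,c["cx"]],[0,c["fy"],c["cy"]],[0,0,1.]])
    p=cv2.undistortPoints(np.stack([u,v],-1).reshape(-1,1,2).astype(float),K,np.array(c["dist_coeffs"],float)).reshape(h,w,2)
    z=c["range_z"].astype(float)
    P=np.stack([p[...,0]*z,-p[...,1]*z,-z],-1)
    T=np.array(c["cam_to_world"]); W=P@T[:3,:3].T+T[:3,3]; W[z<=0]=np.nan
    return W
def topview(c,x0,x1,y0,y1,zlo,zhi):
    pass
E
python3 - <<'E'
from h import *
s=pickle.load(open("scene0.pkl","rb"));d=pickle.load(open("side0.pkl","rb"));
W=cloud(s);D=cloud(d)
for n,(u,v) in dict(bottlecap=(244,204),can=(218,207),tin=(194,211),jar=(169,212),red=(178,188),purp=(129,241),rackR=(390,174),bench=(350,260)).items(): print(n,W[v,u].round(1))
a=cv2.resize(s["image"][180:245,145:275],None,fx=6,fy=6,interpolation=cv2.INTER_CUBIC);cv2.imwrite("pics/c1.png",a)
a=cv2.resize(s["image"][160:215,295:405],None,fx=7,fy=7,interpolation=cv2.INTER_CUBIC);cv2.imwrite("pics/c2.png",a)
a=cv2.resize(d["image"][120:210,220:330],None,fx=6,fy=6,interpolation=cv2.INTER_CUBIC);cv2.imwrite("pics/c3.png",a)
E
```

```text
bottlecap [ 551.9 -142.9   89.3]
can [ 540.1 -213.3   85.5]
tin [ 516.6 -278.6   62.1]
jar [ 508.6 -345.3   70.2]
red [ 406.3 -311.2   51.8]
purp [ 565.5 -457.8   54.4]
rackR [477.7 374.7  -2.8]
bench [7.470e+02 1.002e+02 5.000e-01]
```

View pics/c1.png

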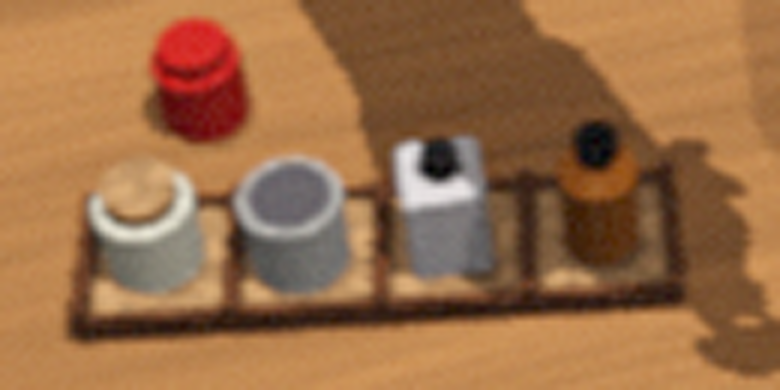

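View pics/c2.png

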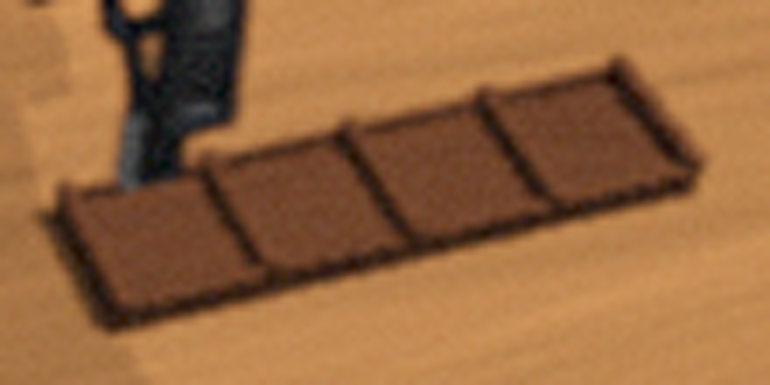

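View pics/c3.png

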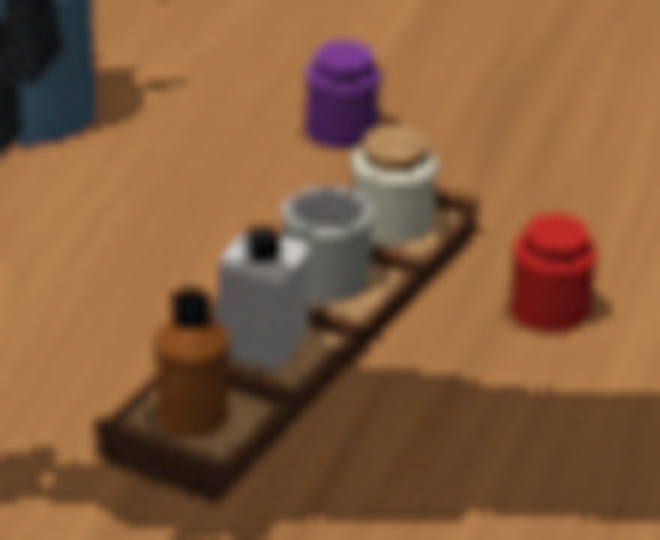

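Run:
```python
from workcell import *
import cv2,pickle
R=[[1,0,0],[0,-1,0],[0,0,-1]]
for n,p in dict(wS=[530,-250,360],wE=[530,240,360]).items():
    print(inverse_kinematics(p,R)); movep(p,R); print(read_state()["time"])
    c=camera("wrist"); pickle.dump(c,open(n+".pkl","wb")); cv2.imwrite(f"pics/{n}.png",c["image"])
```

```text
[ 0.32862726  0.36380426  0.01526486  1.56242964 -0.00579359  1.21540297
  0.34490912]
1.2667
[-0.37407957  0.36299584 -0.21083774  1.5643852   0.07913706  1.22258912
 -0.59859724]
3.1
```

View pics/wS.png

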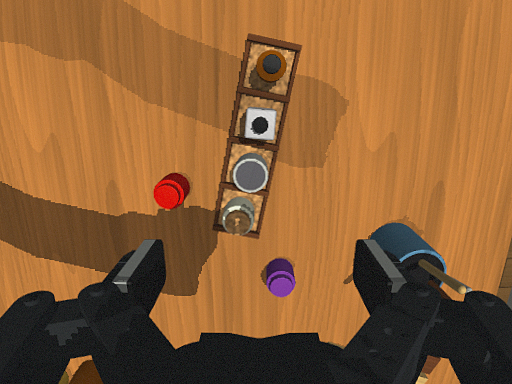

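View pics/wE.png

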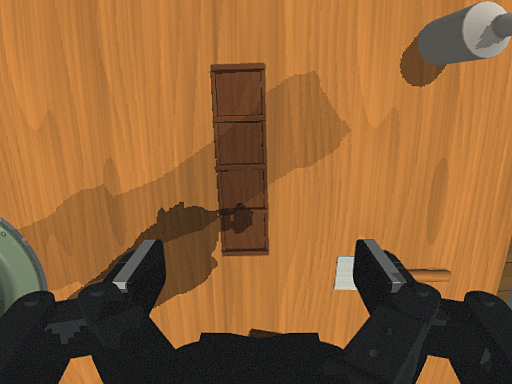

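Run:
```python
from h import *
def rect(P,name):
    r=cv2.minAreaRect(P[:,:2].astype(np.float32)); b=cv2.boxPoints(r)
    # long axis
    e=[b[1]-b[0],b[2]-b[1]]; l=max(e,key=np.linalg.norm); l=l/np.linalg.norm(l); l=l*np.sign(l[1])
    print(name,np.round(r[0],1),np.round(r[1],1),"ang",round(float(np.arctan2(-l[0],l[1])),4),len(P)); return np.array(r[0]),l
for n,reg in dict(wS=(30,242,208,306),wE=(55,262,200,275)).items():
    c=pickle.load(open(n+".pkl","rb"));W=cloud(c)[reg[0]:reg[1],reg[2]:reg[3]]
    z=W[...,2]; b=W[z<5]; print(n,"bench z",np.nanmedian(b[:,2]),np.nanstd(b[:,2]))
    for lo,hi in((7,40),(15,27)):
        m=((z>lo)&(z<hi)).astype(np.uint8)
        k,lab,st,_=cv2.connectedComponentsWithStats(m)
        i=1+st[1:,4].argmax(); m2=lab==i if lo<10 else m>0
        rect(W[m2],f"{lo}-{hi}")
    if n=="wS":
        # object tops
        for nm,(lo,hi) in dict(all=(45,110)).items():
            m=((z>lo)&(z<hi)).astype(np.uint8);k,lab,st,cen=cv2.connectedComponentsWithStats(m)
            for i in range(1,k):
                if st[i,4]<20: continue
                P=W[lab==i]; zt=np.percentile(P[:,2],95)
                T=P[P[:,2]>zt-5]; r=cv2.minEnclosingCircle(T[:,:2].astype(np.float32))
                print(cen[i]+[reg[2],reg[0]],"top",zt.round(1),"circle",np.round(r[0],1),round(r[1],1),"mean",T.mean(0).round(1))
```

```text
wS bench z 0.5795652457148037 0.897662428645724
7-40 [ 522.1 -246.5] [288.7  73.9] ang -0.2046 6545
15-27 [ 522.1 -246.5] [288.7  73.9] ang -0.2046 4963
[270.64907652  65.35620053] top 90.4 circle [ 544.4 -143.1] 10.8 mean [ 544.4 -143.2   89.4]
[259.99222222 123.29888889] top 86.0 circle [ 531.2 -214.7] 9.9 mean [ 531.4 -214.5   85.4]
[249.91046278 174.39537223] top 63.3 circle [ 517.7 -284.2] 24.0 mean [ 518.1 -283.8   61.9]
[237.85766871 218.95214724] top 70.7 circle [ 500.1 -350.9] 18.1 mean [ 500.5 -349.9   69.6]
wE bench z 0.6987932264372034 0.898370817887445
7-40 [504.1 206.3] [ 73.6 287.4] ang 0.0265 9445
15-27 [504.1 206.3] [ 73.6 287.4] ang 0.0265 2706
```

Run:
```python
from h import *
c=pickle.load(open("wS.pkl","rb"));W=cloud(c);S=np.s_[95:150,240:285]
P=W[S].reshape(-1,3);m=(P[:,2]>70)&(P[:,2]<77)
r=cv2.minAreaRect(P[m][:,:2].astype(np.float32));print("can top",r,np.deg2rad(r[2]),m.sum())
for n in("scene0","side0"):
    c=pickle.load(open(n+".pkl","rb"));W=cloud(c).reshape(-1,3)
    for nm,(x,y,z,rad) in dict(bottle=(544,-143,89,13),can=(531,-214.5,85,13),tin=(518,-284,61,30),jar=(500,-350,69,25)).items():
        m=(np.hypot(W[:,0]-x,W[:,1]-y)<rad)&(W[:,2]>z-3)&(W[:,2]<z+6)
        if m.sum()>5:
            q=cv2.minEnclosingCircle(W[m][:,:2].astype(np.float32));print(n,nm,m.sum(),W[m].mean(0).round(1),np.round(q[0],1),round(q[1],1))
c=pickle.load(open("wS.pkl","rb"));cv2.imwrite("pics/c4.png",cv2.resize(c["image"][30:245,205:310],None,fx=2.7,fy=2.7,interpolation=cv2.INTER_CUBIC))
```

```text
can top ((531.6448974609375, -214.61404418945312), (38.211124420166016, 36.79497146606445), 85.027099609375) 1.4840028416047781 674
scene0 bottle 38 [ 546.2 -141.5   88.8] [ 544.9 -141.4] 10.4
scene0 can 35 [ 533.9 -212.2   85.1] [ 533.1 -212.6] 10.3
scene0 tin 190 [ 520.9 -281.9   61.1] [ 519.7 -282.4] 24.6
scene0 jar 103 [ 502.6 -348.    68.7] [ 501.4 -348.3] 18.0
side0 bottle 23 [ 544.2 -141.    88.6] [ 544. -141.] 10.4
side0 can 19 [ 530.1 -212.4   84.6] [ 530.1 -212. ] 9.3
side0 tin 95 [ 517.6 -279.1   61.1] [ 519.2 -280. ] 25.2
side0 jar 50 [ 498.3 -345.4   68.5] [ 498.5 -346.3] 17.5
```

View pics/c4.png

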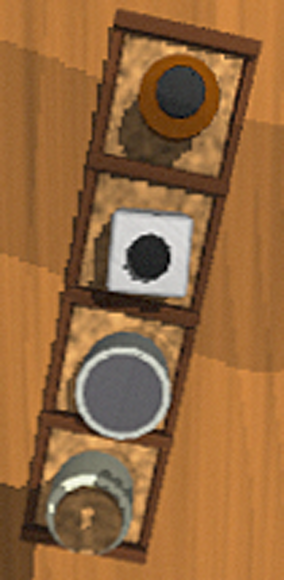

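```bash
cat > pick.py <<'E'
from workcell import *
import numpy as np,cv2,pickle
off=np.array([0.7,1.2]); TE=0.0265; CE=np.array([504.1,206.3])+off; UE=np.array([-np.sin(TE),np.cos(TE)])
SRC=dict(bottle=(544.4,-143.1,-.2046),can=(531.5,-214.6,-.087),tin=(517.8,-284.1,-.2046),jar=(500.2,-350.7,-.2046))
DST=dict(bottle=-105,can=-35,tin=35,jar=105)
def R(a): c,s=np.cos(a),np.sin(a); return np.array([[c,s,0],[s,-c,0],[0,0,-1.]])
def grab(n):
    x,y,a=SRC[n]; x,y=np.array([x,y])+off
    movep([x,y,170],R(a)); movel([x,y,100]); movel([x,y,45.5],max_speed=60); clamp()
    s=read_state(); print(n,"gap",round(s["finger_gap"],1),s["eef_pos"].round(1) if hasattr(s["eef_pos"],'round') else s["eef_pos"])
    movel([x,y,60],max_speed=50); movel([x,y,190]); s=read_state(); print("lifted gap",round(s["finger_gap"],1),np.round(s["ft_force"],1),s["time"])
def place(n):
    p=CE+UE*DST[n]
    movep([*p,190],R(TE)); movel([*p,80]); movel([*p,46],max_speed=50)
    g=movel([*p,40],max_speed=12,guard=4); s=read_state(); print("contact",g,np.round(s["eef_pos"],1),np.round(s["ft_force"],1))
    wait(.2); open_gripper(); wait(.2); movel([*p,70],max_speed=60); movel([*p,190]); print("gap",round(read_state()["finger_gap"],1),"t",read_state()["time"])
def look(tag,cams=("scene","side")):
    for k in cams:
        c=camera(k);pickle.dump(c,open(f"{k}_{tag}.pkl","wb"));cv2.imwrite(f"pics/{k}_{tag}.png",c["image"])
E
python3 - <<'E'
from pick import *
grab("bottle"); look("b1",("side","wrist"))
E
```

```text
bottle gap 36.7 [ 545.1 -141.9   45.9]
lifted gap 36.8 [ 0.   0.4 -1.1] 8.3667
```

Run:
```python
from pick import *
a=cv2.imread("pics/side_b1.png");cv2.imwrite("pics/c5.png",cv2.resize(a[90:230,180:340],None,fx=4,fy=4))
```

```text
(no output)
```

View pics/c5.png

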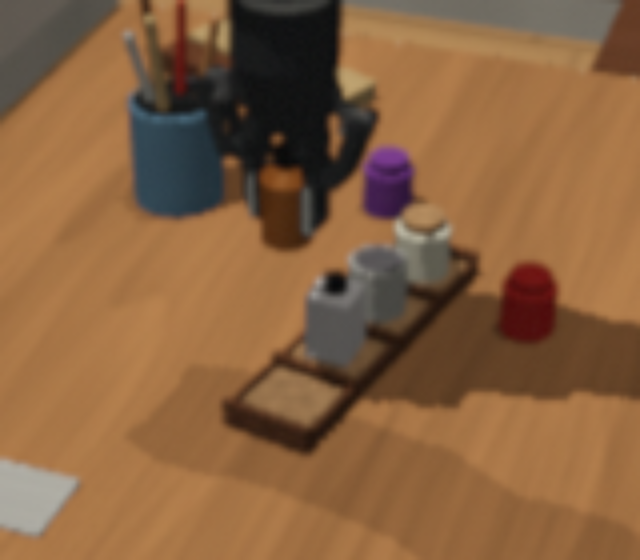

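The bottle hangs upright in the jaws (crop pixel 285,205) and its pad is free. The other three are undisturbed.

Run:
```python
from pick import *
place("bottle"); movep([505,120,330],R(0)); look("b2",("wrist",))
```

```text
contact True [507.8 102.6  42.8] [-1.7 -0.3 11.7]
gap 85.2 t 14.0333
```

View pics/wrist_b2.png

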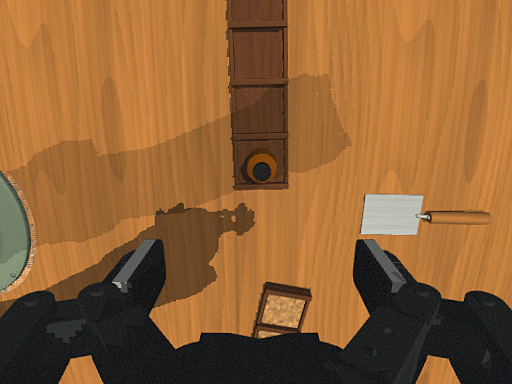

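The bottle stands upright in the middle of the rightmost pocket (pixel 262,168). Contact came at z 42.8, as expected. Next are the can, the tin and the jar.

```bash
python3 - <<'E'
from pick import *
grab("can"); place("can"); look("c")
grab("tin"); look("t1")
E
python3 - <<'E'
import cv2
a=cv2.imread("pics/side_t1.png");cv2.imwrite("pics/c6.png",cv2.resize(a[90:340,150:340],None,fx=2.3,fy=2.3))
E
```

```text
can gap 37.3 [ 532.3 -213.4   45.8]
lifted gap 37.4 [ 0.6 -0.5 -0.7] 19.7167
contact True [506.  172.6  42.8] [-2.3  0.1 10.9]
gap 85.4 t 25.7417
tin gap 46.6 [ 518.6 -282.9   46.1]
lifted gap 46.7 [-0.2  0.4 -0.7] 31.1083
```

View pics/c6.png

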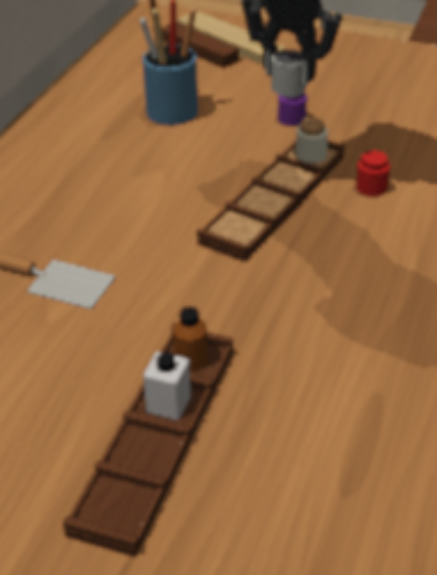

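The can stands upright in its pocket (crop 167,385). The tin is held upright (288,72), and only the jar is left in the source rack.

```bash
python3 - <<'E'
from pick import *
place("tin"); grab("jar"); place("jar"); movep([530,240,360],R(0)); look("f",("wrist","side","scene")); print(read_state()["time"])
E
python3 - <<'E'
from h import *
from pick import CE,UE,DST,off
c=pickle.load(open("wrist_f.pkl","rb"));W=cloud(c).reshape(-1,3)
for n,h in dict(bottle=86,can=82,tin=58,jar=66).items():
    p=CE-off+UE*DST[n]
    m=(np.hypot(W[:,0]-p[0],W[:,1]-p[1])<30)&(W[:,2]>h-3)&(W[:,2]<h+5)
    q=cv2.minEnclosingCircle(W[m][:,:2].astype(np.float32));print(n,m.sum(),"z",np.median(W[m][:,2]).round(1),"off",(np.array(q[0])-p).round(1),round(q[1],1))
a=cv2.imread("pics/side_f.png");cv2.imwrite("pics/c7.png",cv2.resize(a[140:340,150:340],None,fx=2.8,fy=2.8))
E
```

```text
contact True [504.1 242.6  43. ] [-1.2 -0.8  9.8]
gap 85.7 t 37.6167
jar gap 44.7 [ 501.  -349.5   46. ]
lifted gap 44.4 [-0.2  0.2 -1.4] 43.3333
contact True [502.2 312.6  43. ] [-1.8 -0.6  9.5]
gap 85.7 t 50.2167
51.1417
bottle 178 z 86.4 off [1.5 0.4] 10.7
can 168 z 82.7 off [0.3 0.1] 9.8
tin 975 z 58.9 off [ 1.  -0.2] 24.1
jar 638 z 66.5 off [1.1 0.2] 17.8
```

View pics/wrist_f.png

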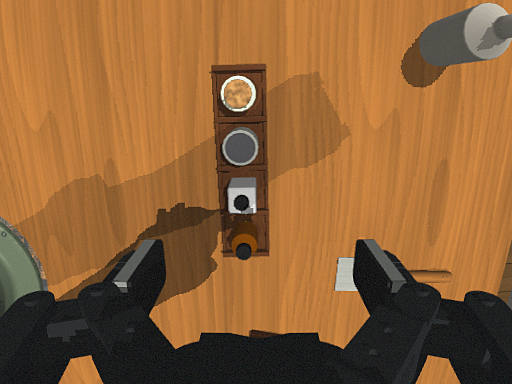

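View pics/c7.png

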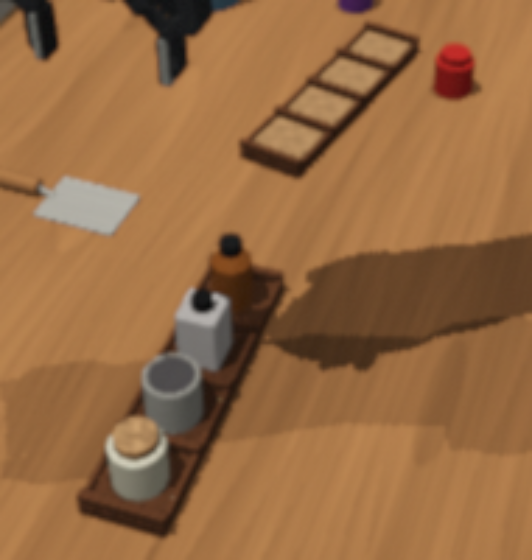

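All four stand upright in the empty rack, and from the robot's left the order is jar (238,93), tin (240,146), can (241,195), bottle (244,245). The source rack holds only its pads.

```bash
python3 -c "
from workcell import *
finish_job()"
```

```text
the job is handed in; nothing more can be done
```

All four containers now stand upright in the empty rack in reverse order, and I handed the job in at about 51 s of the 115 s allowed. Seen from the robot, left to right, they stood as bottle, can, tin, jar and now stand as jar, tin, can, bottle.

- **Placing:** I lowered each one until the force guard felt the pocket floor, then opened the gripper. The contact force was about 10–12 N each time.
- **Final check:** The last wrist-camera depth image puts each container within about 1.5 mm of its pocket centre. The tops are at the heights expected for standing on the pocket floor, to within 1 mm. The side view shows only the pads left in the source rack, and the red and purple look-alikes were not touched.
- **Disagreement between cameras:** The three cameras differed by about 2–4 mm on the starting positions. I used the wrist-camera readings for both racks with a small correction, and no check failed.

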